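# Square up and pin shut a sawdust-cake clamp

### The arm

A 7-joint arm with a two-finger parallel gripper is mounted at the origin on the work surface. World frame = base frame: x ahead of the robot, y to its left, z up, the work surface at z = 0. Lengths are in mm, angles in rad, forces in N, time in s.
With the tool pointing down it reaches from about 400 to 875 mm from the base axis. Payload 4.4 kg.
Tool frame: the origin (TCP) lies between the finger pads; the fingertips stand 22 mm ahead of it and the grasp point (between the pads) lies 3 mm ahead of it; z points along the fingers, y is the line along which they close (so a half turn about z gives the same grasp; the last joint's range is limited). The gripper opens to 85 mm and grips with 20 to 120 N. Pads are 22 mm wide; open, the fingers measure 114 mm over their backs; the gripper's body (76 mm by 85 mm) begins 54 mm behind the grasp point. The pads swing forward as they close: fully open they stand 13 mm farther back than shut.
Start: joints at [1.102, 0.628, 0.038, 1.517, -0.027, 0.996, -0.02], TCP at [254.825, -597.982, 253.313] pointing down, gripper open.
Joint ranges: [-3.06, 3.06], [-0.37, 2.12], [-1.25, 1.32], [0.18, 2.47], [-1.1, 4.24], [0.23, 1.98], [-2.94, 2.94]. Speed limits (rad/s): [2.57, 2.57, 3.14, 3.14, 3.14, 3.14, 3.14].

### API

Orientations are given as [roll, pitch, yaw] about the fixed x, y, z axes, in that order (R = Rz(yaw) Ry(pitch) Rx(roll)).
In Python, from cell import ctrl gives the robot as it stands.
- The arm moves only by the tool step_arm, never from a script. Its argument "plan" is a list of rows, each an object of numbers: "dx", "dy", "dz": the shift along the tool's x, y, z scaled (see below); "ax", "ay", "az": the turn, a rotation vector about the tool's x, y, z scaled (see below); "gripper": the opening, from 0 (shut) to 1 (fully open). A call has 1 to 20 rows; each row shifts and turns the commanded pose from where the row before left it, along the tool's axes as they then stand; what a row does not reach is not made up. The controller multiplies each number of a shift by 0.3 m and each number of a turn by 90 degrees. A row lasts 1/8 s, in which the tool goes at most 62.5 mm and 10.7 degrees, less where a joint would pass 70% of its speed; a pose out of reach is approached as far as the arm can. A call with a number of a shift or a turn outside -1 to 1 is refused whole. A call with a gripper value outside its range is refused whole. The fingers move at their own pace and stop on an object; the grip force is fixed at half the most. Time passes only in rows, so rows that do not move let the fingers close. It gives the time, the measured TCP pose, the force, the opening and the grip force at its end, in the units of the state.
- ctrl.read_state(): the state, without advancing time (a new reading comes with each control period).
- ctrl.get_image(name): name is "scene" or "top" or "wrist"; returns a dict with "color" (480x640x3 uint8, red, green, blue), "range_z" (480x640 float32, mm along the optical axis (not along the pixel's ray), 0 where there is no reading), "fx", "fy", "cx", "cy" (pixels), "T" (4x4, takes a point from camera to world coordinates); the wrist camera has in their place "T_tool_cam" (4x4, takes a point from camera to tool coordinates, whose origin is the TCP and whose axes are the flange's). Camera axes: x right, y down, z forward; pixel columns grow to the right and rows downward; lengths in mm; the calibration is good to about 2 mm. A picture is of the moment at which its call begins: read the wrist's pose just before it.
- ctrl.finish_job(): hands the job in; it is judged then, once.
The state is a dict: "clock": time; "qpos": joint angles; "qd": joint speeds; "tau": joint torques, N m; "eef_pos": TCP position; "tool_rot": TCP orientation; "force": force on the tool from outside, world axes, zero at the start; "torque": the same for the moment, N m; "width": finger opening in mm; "gripper_force": force on a finger pad.
Only numpy, scipy, OpenCV 4.12 (cv2) and the standard library are available. Lean on these libraries where they do the work, as an engineer would, in place of code of your own. Each camera call takes 0.05 s, during which the arm holds its last target. There are 200 camera calls.

### The job

Lay the yellow-spined straightedge on the blue clamp's bed, flush along the face of the brown sawdust cake nearest the robot and roughly centred on it, and let go of it; then swing the lid shut and push the red-knobbed pin from its white rest down through the holes of lid and base until its collar sits on the lid. Finish while still holding the pin by its knob and firmly pressing it down (about 10 N), so that the halves stay pressed shut and the straightedge stays flush. Leave everything else on the table where it is.

Things in the scene. Friction and masses are not known exactly. Their poses are not given: they have to be found in the camera images.
- jig: Fixed clamp. Blue plate, x -125..60, y -88..118, 14 thick; origin on the table under the centre of the cake. Brown sawdust cake fixed on it, 100 (x) x 120 (y) x 18, top 32 above the table. Free bed for the straightedge: the plate on the cake's -x side, towards the robot. Steel lug 44 x 36 with the base hole on the +y side, hinge along x on the -y side. x away from the robot, y left, z up.
- lid (a joint): Lid angle: 0 shut (level), 1.57 upright; starts at 1.5 to 1.9. Stiff hinge, stays where left, needs 2 to 5 N at the end bar. Aluminium frame with clear window, 8 thick, 100 wide (x), reaching 146 from the hinge; its yellow tongue, 44 wide, reaches 181. Shut: underside 34, top 42 above the table.
- lid_hinge (a point): Middle of the hinge axis, level with the shut lid's underside; jig frame (0, -75, 34). The lid turns about this point's x axis; at angle q it extends from here along y*cos(q) + z*sin(q), its outer face (top when shut) 8 off along -y*sin(q) + z*cos(q).
- lid_bar (a point): Middle of the lid's end bar, on the outer face (the top when shut), 136 from the hinge: a good place to push. It moves and turns with the lid; z is normal to the lid.
- lid_hole (a point): Centre of the tongue's hole at the lid's outer face (the top when shut), 163 from the hinge. Hole 15 in diameter with a 2 chamfer, 8 through; moves with the lid.
- base_hole (a point): Mouth of the base hole, 32 above the table; jig frame (0, 88, 32). Hole 15 in diameter with a 2 chamfer, 18 deep, vertical. Below the shut lid's hole.
- cake_face (a point): Middle of the cake's near (-x) face at bed level, 14 above the table; axes as the jig's: -x points out of the face towards the robot, y runs along the face. When the straightedge lies flush its origin is 28 along -x from here and its y is parallel to this y (either way round).
- straightedge: Steel flange 56 (x) x 120 (y, long) x 6 with a yellow grip spine on its middle, 10 thick (x), 90 long (y), top 45 above the underside. Either long edge may go against the cake. Origin: centre of the underside. 0.15 to 0.24 kg. Starts flat on the table at the left. On the bed its spine stands 27 above the cake's top: gripped by the upper 20, the fingers clear the cake.
- pin: Upright pin: steel shank 12 diameter, 26 long with tapered foot; collar 32 diameter, 26 to 31 above the origin; red round knob 24 diameter, 31 to 65 above. Origin: the shank's foot, on the axis; z up. About 90 g. Starts upright and loose in the rest, collar on it. Home: foot 16 above the table, collar on the lid.
- pin_rest: White block 56 x 56 x 34 with a through hole, fixed to the table; origin at the centre of its underside. It stands either at the left or at the right, having changed places with the jar or not. The pin's foot is 8 above the table in it.
- basket: red open basket, 150 x 130 x 75, holding two mushrooms; origin at its underside's centre; not to be moved
- jar: round jar with green lid, 60 diameter, 85 high; origin at its underside's centre; not to be moved
- bottle: bottle with blue cap, 68 diameter, 170 high; origin at its underside's centre; not to be moved
- meter: orange hand meter, 130 x 60 x 28, lying flat; origin at its underside's centre; not to be moved
- brush: small brush lying flat; origin at its underside's centre; not to be moved
- mushroom1: mushroom about 46 high, in the red basket; origin at its underside's centre; not to be moved
- mushroom2: mushroom about 53 high, in the red basket; origin at its underside's centre; not to be moved
Things that resemble listed ones, but are neither listed nor needed, are in the scene too. What is shaped like the pin but purple is not meant. What is shaped like the straightedge but pink is not meant.

How it is judged (in metres and radians):
On the way, in this order (a step that is already met when the one before it is completed fails the run):
1. the straightedge lies flush along the cake's near face on the bed, let go, with the lid still open (x of straightedge in the frame of cake_face between -0.032 and -0.024 m and y of straightedge in the frame of cake_face between -0.03 and 0.03 m and z of straightedge in the frame of cake_face between -0.004 and 0.004 m and angle between the y axis of straightedge and the y axis of cake_face, either way round below 0.05 rad and angle between straightedge's own z axis and vertical below 0.08 rad and value of joint lid above 0.8 rad and linear speed of straightedge below 0.02 m/s and contact force between the fingers and straightedge below 0.2 N), for 0.2 s.
2. the lid is shut (x of straightedge in the frame of cake_face between -0.032 and -0.024 m and y of straightedge in the frame of cake_face between -0.03 and 0.03 m and z of straightedge in the frame of cake_face between -0.004 and 0.004 m and angle between the y axis of straightedge and the y axis of cake_face, either way round below 0.05 rad and angle between straightedge's own z axis and vertical below 0.08 rad and value of joint lid below 0.04 rad), for 0.2 s.
3. the pin is through both holes, collar on the lid (all of step 2 and z of pin in the frame of lid_hole below -0.022 m and horizontal distance between pin and base_hole below 0.004 m and angle between the z axis of pin and the z axis of lid_hole, either way round below 0.12 rad), for 0.2 s.
At the end, for the whole second after the job is handed in: Straightedge on the bed within 4 mm and 0.05 rad of flush with the cake's near face, within 30 mm of its middle; lid shut within 0.04 rad; pin through both holes, collar within 4 mm of home; the gripper still holds the pin and presses it on the clamp with over 4 N (all of step 3 and contact force between pin and jig above 4 N and contact force between the fingers and pin above 2 N); the arm keeps its last pose, push and grip.
It fails at once if a bystander is moved by more than 30 mm (distance of any of basket, jar, bottle, meter, brush, mushroom1, mushroom2 from where it was at the start of the episode above 0.03 m).
It also fails if it takes over 67 s, if anything falls off the work surface, if the arm or the gripper's body presses on something with over 40 N, if the wrist force passes 120 N, or if a joint passes its speed limit or range.

## Working session

There is one attempt and no reset: what is moved stays moved. The work goes in short steps, Python scripts to look and compute and a tool call to move; the robot and the scene stay as the last step left them, time stands still between calls to the robot, and variables do not carry over. Pictures are saved under pics/ and viewed, at most 10 in all, crops included, and the job is handed in when it is done.

Besides the shell and the picture viewer there is one more tool, called after "Emit:" as name(argument=value, ...), one argument or row to a line, values as JSON. step_arm: Moves the arm, as the interface text tells. Shifts and turns lie within -1 to 1; 1 stands for 0.3 m of shift or 90 degrees of turn. Its arguments: {"type":"object","properties":{"plan":{"type":"array"}},"required":["plan"]}

```bash
ls; mkdir -p pics
cat > h.py <<'E'
import numpy as np, cv2
from cell import ctrl
from scipy.spatial.transform import Rotation as R
def snap(name):
    s=ctrl.read_state(); im=ctrl.get_image(name)
    if 'T' in im and im['T'] is not None: T=np.array(im['T'])
    else:
        M=np.eye(4); M[:3,:3]=R.from_euler('xyz',s['tool_rot']).as_matrix(); M[:3,3]=s['eef_pos']
        T=M@np.array(im['T_tool_cam'])
    z=im['range_z'].astype(float); v,u=np.mgrid[:480,:640]
    P=np.stack([(u-im['cx'])/im['fx']*z,(v-im['cy'])/im['fy']*z,z],-1)@T[:3,:3].T+T[:3,3]
    P[z==0]=np.nan
    return im,P,T
def save(im,fn,crop=None,k=1):
    c=im['color'][:,:,::-1]
    if crop: c=c[crop[1]:crop[3],crop[0]:crop[2]]
    cv2.imwrite(fn,cv2.resize(c,None,fx=k,fy=k))
E
python3 - <<'E'
from h import *
s=ctrl.read_state(); print(s['clock'],s['eef_pos'],s['tool_rot'],s['width'])
for n in('scene','top'):
    im,P,T=snap(n); save(im,f'pics/{n}.png'); np.savez(f'{n}.npz',P=P,c=im['color'],T=T,K=[im['fx'],im['fy'],im['cx'],im['cy']])
    print(T.round(2).tolist())
E
```

```text
pics
0.0 [ 254.60665675 -597.42851393  252.38641322] [-3.13969559e+00  4.38770574e-05  4.02856601e-01] 85.46841927237294
[[0.43, 0.78, -0.45, 954.87], [0.9, -0.38, 0.2, -278.55], [-0.01, -0.49, -0.87, 963.18], [0.0, 0.0, 0.0, 1.0]]
[[-0.02, -0.99, 0.15, 314.83], [-1.0, 0.02, -0.0, -69.02], [0.0, -0.15, -0.99, 1294.61], [0.0, 0.0, 0.0, 1.0]]
```

```bash
sleep 0
```

```text
(no output)
```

View pics/top.png

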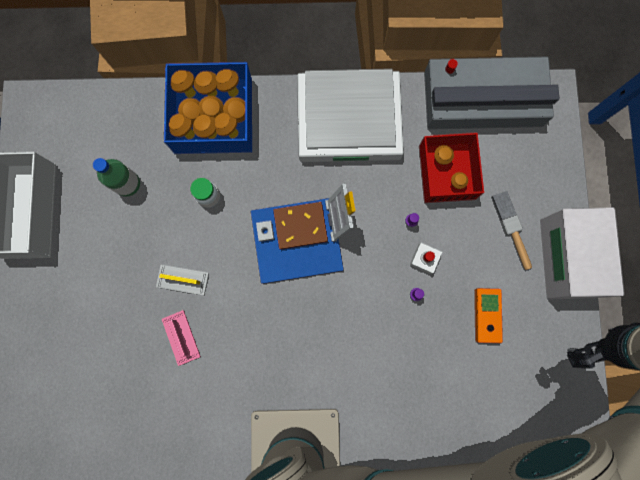

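View pics/scene.png

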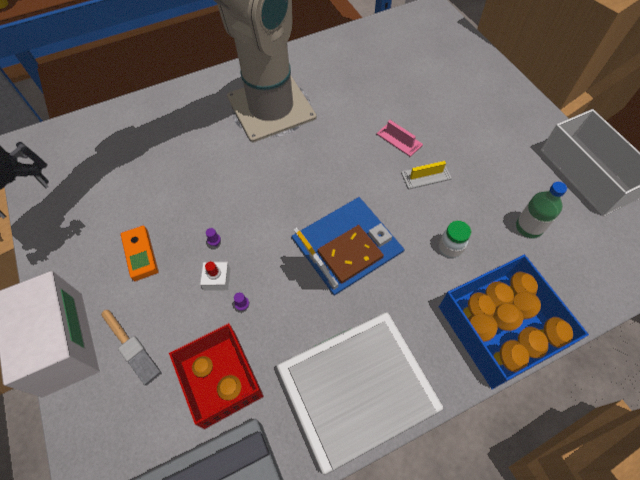

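The top view shows the straightedge at (183,281), the jig with its cake at (301,225), the open lid at (342,212), and the pin in its rest at (428,258). The jar is at the left (205,192). The scene view agrees.

```bash
cat > m.py <<'E'
from h import *
def rect(Q,n):
    r=cv2.minAreaRect((Q[:,:2]*1).astype(np.float32)); b=cv2.boxPoints(r)
    e=[b[1]-b[0],b[2]-b[1]]; l=max(e,key=np.linalg.norm)
    print(n,len(Q),'c',np.round(r[0],1),'size',np.round(sorted(r[1]),1),'long-axis deg',np.degrees(np.arctan2(l[1],l[0])).round(2)%180,'z',np.nanmedian(Q[:,2]).round(1),'med',np.median(Q,0).round(1))
for n in('scene','top'):
    d=np.load(n+'.npz'); P=d['P']; c=d['c']; h=cv2.cvtColor(c,cv2.COLOR_RGB2HSV); H,S,V=[h[...,i].astype(int) for i in range(3)]
    x,y,z=P[...,0],P[...,1],P[...,2]
    print(n)
    def near(cx,cy,r): return (abs(x-cx)<r)&(abs(y-cy)<r)
    # rough
    yel=(H>20)&(H<35)&(S>150)&(V>120)
    q=yel&(y>120)&(z<80)&(z>10)
    rect(P[q&(z>38)],'spine')
    s0=np.median(P[q],0)
    rect(P[near(s0[0],s0[1],90)&(z>3.5)&(z<12)&(S<60)|(q)],'edge')
    br=(H<20)&(S>80)&(V<170)&(z>26)&(z<40)&(abs(y)<180)
    bl=(H>100)&(H<125)&(S>130)&(z>8)&(z<20)&(abs(y+50)<200)&(x<700)
    rect(P[br],'cake'); rect(P[bl],'plate')
    c0=np.median(P[br],0)
    lid=near(c0[0],c0[1]-90,110)&(z>60); rect(P[lid],'lid'); print('zmax',P[lid][:,2].max())
    t=P[lid&yel]; print('tongue',len(t),t.mean(0),t[:,2].min(),t[:,2].max())
    red=((H<6)|(H>172))&(S>150)&(y<0)&(z>45)&(z<100)
    n_,L,st,ce=cv2.connectedComponentsWithStats(red.astype(np.uint8))
    for i in range(1,n_):
        if st[i,4]>20: Q=P[L==i]; print('red',st[i],Q.mean(0).round(1),Q[:,2].max())
    wh=(S<40)&(V>190)&(z>30)&(z<37)&(y<-150)&(y>-500)
    if wh.any(): rect(P[wh],'rest')
E
python3 m.py
```

```text
scene
spine 148 c [420.5 270.1] size [15.2 92. ] long-axis deg 77.24 z 44.6 med [420.2 270.2  44.6]
edge 834 c [422.2 269.9] size [175.9 178.8] long-axis deg 90.22 z 7.5 med [426.  264.8   7.5]
cake 1875 c [654.3  16.9] size [135.7 350.5] long-axis deg 19.97 z 31.8 med [547.9 -24.1  31.8]
plate 2926 c [  2.  -68.7] size [ 216.8 1212.4] long-axis deg 6.93 z 13.8 med [467.  -13.7  13.8]
lid 319 c [ 559.7 -125.4] size [ 36.7 101.9] long-axis deg 11.89 z 175.6 med [ 582.1 -128.7  175.6]
zmax 211.99275512176632
tongue 92 [ 562.87355287 -138.25075212  206.85610441] 175.47051673146086 211.99275512176632
red [205 262  13  14 120] [ 461.5 -326.6   67.3] 76.70852355428349
red [ 169  324   92  102 1400] [ 676.9 -402.3   65.8] 79.39694269772838
rest 294 c [ 456.3 -326.6] size [55.5 56.2] long-axis deg 67.22 z 33.6 med [ 464.1 -321.8   33.6]
top
spine 148 c [416.9 272.4] size [ 9.6 87.3] long-axis deg 78.94 z 44.3 med [416.1 272.5  44.3]
edge 995 c [416.6 273.3] size [177.1 179.6] long-axis deg 89.37 z 5.9 med [415.  272.6   5.9]
cake 1772 c [718.4  20. ] size [124.9 469.1] long-axis deg 12.86 z 30.8 med [541.4 -20.5  30.8]
plate 3282 c [508.3  -9.4] size [184.5 203.7] long-axis deg 97.88 z 12.8 med [467.4   2.2  12.8]
lid 888 c [ 556.1 -120.4] size [ 41.1 100.3] long-axis deg 8.0 z 142.5 med [ 554.6 -119.1  142.5]
zmax 212.6717488300933
tongue 97 [ 557.44660031 -135.07668843  204.40793605] 178.5608748854279 212.6717488300933
red [446  59  11  15  99] [ 915.7 -396.3   92.2] 99.99335581302671
red [ 422  133   62   66 1025] [ 677.6 -395.2   64.1] 79.36932379332325
red [424 252  11  10  85] [ 453.6 -322.6   69.2] 76.8730978229546
rest 254 c [ 455.3 -324.4] size [54.6 55.2] long-axis deg 154.91 z 32.7 med [ 458.2 -319.3   32.7]
```

```bash
cat >> h.py <<'E'
def go(x,y,z,yawdeg=None):
    "shift in tool axes from the measured pose (units of the moves), rows needed; then turn"
    s=ctrl.read_state(); M=R.from_euler('xyz',s['tool_rot']).as_matrix()
    d=M.T@(np.array([x,y,z])-s['eef_pos']); n=max(1,int(np.ceil(np.linalg.norm(d)/60)))
    print('shift',(d/300).round(4),'rows',n,'per row',(d/300/n).round(4))
    if yawdeg is not None:
        t=M.T@R.from_euler('xyz',[np.pi,0,np.radians(yawdeg)]).as_matrix(); print('turn/90deg',(np.degrees(R.from_matrix(t).as_rotvec())/90).round(4))
def st():
    s=ctrl.read_state(); print(round(s['clock'],2),s['eef_pos'].round(1) if hasattr(s['eef_pos'],'round') else s['eef_pos'],np.degrees(s['tool_rot']).round(2),'F',np.round(s['force'],1),'w',round(s['width'],1),s['gripper_force'])
E
python3 - <<'E'
from h import *
go(440,-324,250,55.5)
E
```

```text
shift [ 0.9258 -0.5964  0.0094] rows 6 per row [ 0.1543 -0.0994  0.0016]
turn/90deg [-1.000e-03 -3.000e-04 -3.602e-01]
```

Emit:
step_arm(
  plan=[
    {"dx": 0.1386, "dy": -0.0824, "dz": 0},
    {"dx": 0.1386, "dy": -0.0824, "dz": 0},
    {"dx": 0.1386, "dy": -0.0824, "dz": 0},
    {"dx": 0.1386, "dy": -0.0824, "dz": 0},
    {"dx": 0.1386, "dy": -0.0824, "dz": 0},
    {"dx": 0.1386, "dy": -0.0824, "dz": 0},
    {"dx": 0.1386, "dy": -0.0824, "dz": 0},
    {"az": -0.09},
    {"az": -0.09},
    {"az": -0.09},
    {"az": -0.09},
    {"az": 0},
  ],
)

```text
invalid input
```

Run:
```python
from h import *
st(); im,P,T=snap('wrist'); print(np.array(im['T_tool_cam']).round(3).tolist(),im['fx'],im['cx'],im['cy'])
save(im,'pics/w1.png'); np.savez('w1.npz',P=P,c=im['color'])
print(P[240,320],P[100,320],P[400,320])
```

```text
0.1 [ 254.6 -597.5  252.5] [-179.9     0.     23.08] F [-0.3 -0.1 -0.2] w 85.1 0.0
[[-0.0, -0.95, -0.312, 80.621], [1.0, -0.0, 0.0, -1.204], [-0.0, -0.312, 0.95, -120.221], [0.0, 0.0, 0.0, 1.0]] 418.66890622528257 324.47517544177526 231.95442433874445
[ 206.20528359 -611.93138653   -0.67746442] [ 322.44645657 -562.87368476   -1.31128809] [  38.41856585 -682.749963      0.79896848]
```

View pics/w1.png

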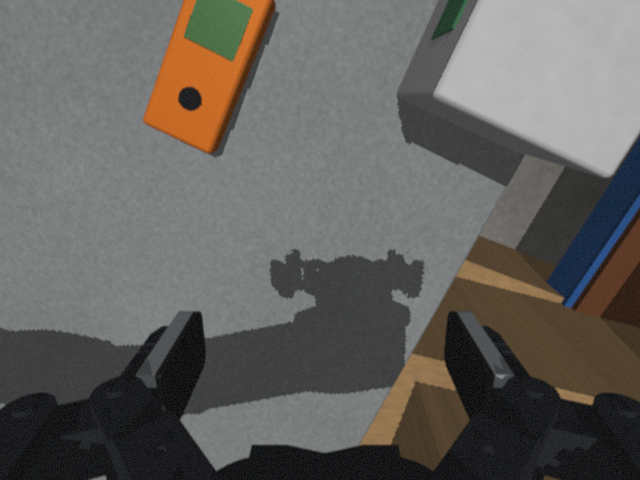

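The move was refused, so this picture is from the start pose (meter at (210,80)). All keys are probably required in each row.

Emit:
step_arm(
  plan=[
    {"dx": 0.1386, "dy": -0.0824, "dz": 0, "ax": 0, "ay": 0, "az": 0, "gripper": 1},
    {"dx": 0.1386, "dy": -0.0824, "dz": 0, "ax": 0, "ay": 0, "az": 0, "gripper": 1},
    {"dx": 0.1386, "dy": -0.0824, "dz": 0, "ax": 0, "ay": 0, "az": 0, "gripper": 1},
    {"dx": 0.1386, "dy": -0.0824, "dz": 0, "ax": 0, "ay": 0, "az": 0, "gripper": 1},
    {"dx": 0.1386, "dy": -0.0824, "dz": 0, "ax": 0, "ay": 0, "az": 0, "gripper": 1},
    {"dx": 0.1386, "dy": -0.0824, "dz": 0, "ax": 0, "ay": 0, "az": 0, "gripper": 1},
    {"dx": 0, "dy": 0, "dz": 0, "ax": 0, "ay": 0, "az": -0.09, "gripper": 1},
    {"dx": 0, "dy": 0, "dz": 0, "ax": 0, "ay": 0, "az": -0.09, "gripper": 1},
    {"dx": 0, "dy": 0, "dz": 0, "ax": 0, "ay": 0, "az": -0.09, "gripper": 1},
    {"dx": 0, "dy": 0, "dz": 0, "ax": 0, "ay": 0, "az": -0.09, "gripper": 1},
    {"dx": 0, "dy": 0, "dz": 0, "ax": 0, "ay": 0, "az": 0, "gripper": 1},
  ],
)

```text
clock: 1.52
eef_pos: [426.0, -363.7, 253.1]
tool_rot: [-3.141, -0.0, 0.967]
force: [0.8, -0.1, -0.7]
width: 85.7
gripper_force: 0.0
```

```bash
cat > mp.py <<'E'
from h import *
def pin(P,c):
    h=cv2.cvtColor(c,cv2.COLOR_RGB2HSV); H,S,V=[h[...,i].astype(int) for i in range(3)]; z=P[...,2]
    near=np.hypot(P[...,0]-455,P[...,1]+324)<70
    red=((H<6)|(H>172))&(S>150)&near&(z>40)&(z<90); Q=P[red]; zt=np.percentile(Q[:,2],95); Q=Q[Q[:,2]>zt-4]
    print('knob',len(Q),zt,cv2.minEnclosingCircle(Q[:,:2].astype(np.float32)),Q.mean(0))
    w=(S<50)&(V>150)&near&(z>28)&(z<37); r=cv2.minAreaRect(P[w][:,:2].astype(np.float32)); print('rest',w.sum(),r,np.median(P[w][:,2]))
E
python3 - <<'E'
from mp import *
st(); im,P,T=snap('wrist'); save(im,'pics/w2.png'); np.savez('w2.npz',P=P,c=im['color']); pin(P,im['color'])
go(440,-10,250,98); go(418,272,200,78.5)
E
```

```text
1.52 [ 426.  -363.7  253.1] [-1.7997e+02 -2.0000e-02  5.5380e+01] F [ 0.8 -0.1 -0.7] w 85.7 0.0
knob 812 73.6990702808793 ((455.1591796875, -324.7651672363281), 11.680357933044434) [ 455.18779253 -324.48625276   72.42307279]
rest 3499 ((455.1352233886719, -325.0379333496094), (55.887447357177734, 56.01144027709961), 64.56033325195312) 33.516924116492135
shift [ 0.9962 -0.6328  0.011 ] rows 6 per row [ 0.166  -0.1055  0.0018]
turn/90deg [-1.000e-04 -2.000e-04 -4.743e-01]
shift [ 1.7274 -1.228   0.178 ] rows 11 per row [ 0.157  -0.1116  0.0162]
turn/90deg [-2.000e-04 -2.000e-04 -2.576e-01]
```

Emit:
step_arm(
  plan=[
    {"dx": 0.166, "dy": -0.1055, "dz": 0, "ax": 0, "ay": 0, "az": 0, "gripper": 1},
    {"dx": 0.166, "dy": -0.1055, "dz": 0, "ax": 0, "ay": 0, "az": 0, "gripper": 1},
    {"dx": 0.166, "dy": -0.1055, "dz": 0, "ax": 0, "ay": 0, "az": 0, "gripper": 1},
    {"dx": 0.166, "dy": -0.1055, "dz": 0, "ax": 0, "ay": 0, "az": 0, "gripper": 1},
    {"dx": 0.166, "dy": -0.1055, "dz": 0, "ax": 0, "ay": 0, "az": 0, "gripper": 1},
    {"dx": 0.166, "dy": -0.1055, "dz": 0, "ax": 0, "ay": 0, "az": 0, "gripper": 1},
    {"dx": 0, "dy": 0, "dz": 0, "ax": 0, "ay": 0, "az": -0.095, "gripper": 1},
    {"dx": 0, "dy": 0, "dz": 0, "ax": 0, "ay": 0, "az": -0.095, "gripper": 1},
    {"dx": 0, "dy": 0, "dz": 0, "ax": 0, "ay": 0, "az": -0.095, "gripper": 1},
    {"dx": 0, "dy": 0, "dz": 0, "ax": 0, "ay": 0, "az": -0.095, "gripper": 1},
    {"dx": 0, "dy": 0, "dz": 0, "ax": 0, "ay": 0, "az": -0.095, "gripper": 1},
    {"dx": 0, "dy": 0, "dz": 0, "ax": 0, "ay": 0, "az": 0, "gripper": 1},
  ],
)

```text
clock: 3.08
eef_pos: [439.1, -10.0, 253.3]
tool_rot: [-3.142, -0.0, 1.711]
force: [-0.6, -0.6, -0.1]
width: 85.4
gripper_force: 0.0
```

```bash
cat > mj.py <<'E'
from h import *
def jig(P,c):
    h=cv2.cvtColor(c,cv2.COLOR_RGB2HSV); H,S,V=[h[...,i].astype(int) for i in range(3)]; x,y,z=[P[...,i] for i in range(3)]
    near=np.hypot(x-547,y+21)<110
    m=near&(z>29)&(z<36)&(H<35)&(S>80)
    m=cv2.morphologyEx(m.astype(np.uint8),cv2.MORPH_OPEN,np.ones((5,5)))>0
    r=cv2.minAreaRect(P[m][:,:2].astype(np.float32)); print('cake',m.sum(),r,np.median(P[m][:,2]))
    b=near2=(np.hypot(x-500,y)<200)&(z>9)&(z<19)&(H>100)&(H<125)&(S>120)
    r=cv2.minAreaRect(P[b][:,:2].astype(np.float32)); print('plate',b.sum(),r,np.median(P[b][:,2]))
    # near face of cake: line fit of its edge
    for y0 in(-60,-40,-20,0,20):
        q=m&(abs(y-y0)<3); print(y0,x[q].min().round(1),x[q].max().round(1),end=' ; ')
    g=near&(z>28)&(z<36)&(S<60)&(y>30)
    if g.any(): print('\nlug',cv2.minAreaRect(P[g][:,:2].astype(np.float32)),np.median(P[g][:,2]))
E
python3 - <<'E'
from mj import *
st(); im,P,T=snap('wrist'); save(im,'pics/w3.png'); np.savez('w3.npz',P=P,c=im['color']); jig(P,im['color'])
q=(P[...,2]>60)&(P[...,1]<-60)&(P[...,1]>-200)&(P[...,0]>480)&(P[...,0]<640);print('lid',q.sum(),P[q].min(0),P[q].max(0))
go(418,240,200,78.5)
E
```

```text
3.08 [439.1 -10.  253.3] [-1.800e+02 -1.000e-02  9.802e+01] F [-0.6 -0.6 -0.1] w 85.4 0.0
cake 15464 ((542.25048828125, -19.135269165039062), (99.44204711914062, 119.18074798583984), 7.980802059173584) 31.596238377730913
plate 26391 ((508.57012939453125, -9.757293701171875), (184.82980346679688, 203.62123107910156), 7.970128536224365) 13.529279757073823
-60 497.9 597.7 ; -40 494.8 595.1 ; -20 492.1 592.4 ; 0 489.2 589.4 ; 20 486.8 587.0 ; 
lug ((546.8645629882812, 64.39610290527344), (47.41487503051758, 85.83346557617188), 79.36992645263672) 31.48888106667539
lid 8084 [ 504.61381575 -137.26099525   60.00895076] [604.22399242 -92.34311844 177.02164599]
shift [0.8352 0.046  0.1778] rows 5 per row [0.167  0.0092 0.0356]
turn/90deg [-0.000e+00 -1.000e-04  2.163e-01]
```

View pics/w3.png

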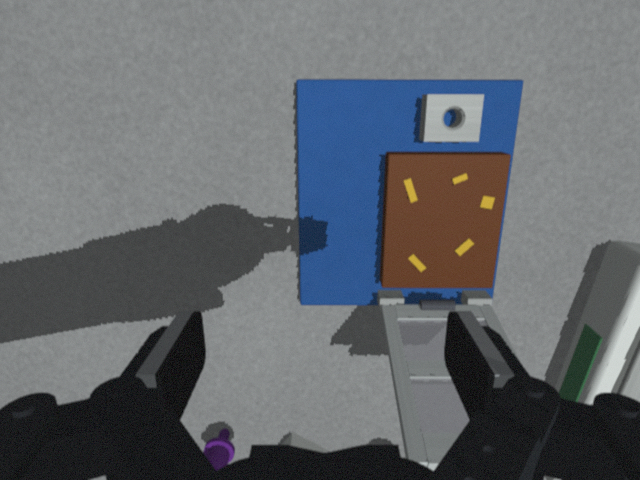

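The jig is clear in this view: cake at (440,220), base hole at (454,117), hinge at the bottom at (437,300), lid upright. I'll go to the straightedge next.

Emit:
step_arm(
  plan=[
    {"dx": 0.188, "dy": 0.0125, "dz": 0.035, "ax": 0, "ay": 0, "az": 0, "gripper": 1},
    {"dx": 0.188, "dy": 0.0125, "dz": 0.035, "ax": 0, "ay": 0, "az": 0, "gripper": 1},
    {"dx": 0.188, "dy": 0.0125, "dz": 0.035, "ax": 0, "ay": 0, "az": 0, "gripper": 1},
    {"dx": 0.188, "dy": 0.0125, "dz": 0.035, "ax": 0, "ay": 0, "az": 0, "gripper": 1},
    {"dx": 0.188, "dy": 0.0125, "dz": 0.035, "ax": 0, "ay": 0, "az": 0, "gripper": 1},
    {"dx": 0, "dy": 0, "dz": 0, "ax": 0, "ay": 0, "az": 0.108, "gripper": 1},
    {"dx": 0, "dy": 0, "dz": 0, "ax": 0, "ay": 0, "az": 0.108, "gripper": 1},
    {"dx": 0, "dy": 0, "dz": 0, "ax": 0, "ay": 0, "az": 0, "gripper": 1},
  ],
)

```text
clock: 4.12
eef_pos: [417.2, 272.1, 200.8]
tool_rot: [3.141, 0.001, 1.375]
force: [-0.3, -0.5, 0.1]
width: 85.5
gripper_force: 0.0
```

Run:
```python
from h import *
st(); im,P,T=snap('wrist'); c=im['color']; save(im,'pics/w4.png')
h=cv2.cvtColor(c,cv2.COLOR_RGB2HSV); H,S,V=[h[...,i].astype(int) for i in range(3)]; x,y,z=[P[...,i] for i in range(3)]
near=np.hypot(x-418,y-271)<90
m=near&(z>40)&(z<52)&(H>18)&(H<36)&(S>130); Q=P[m]; r=cv2.minAreaRect(Q[:,:2].astype(np.float32)); print('spine',m.sum(),r,np.median(Q[:,2]))
f=near&(((z>3.5)&(z<10)&(S<90))|m); f=cv2.morphologyEx(f.astype(np.uint8),cv2.MORPH_OPEN,np.ones((5,5)))>0
r2=cv2.minAreaRect(P[f][:,:2].astype(np.float32)); print('flange',f.sum(),r2)
b=cv2.boxPoints(r); e=max([b[1]-b[0],b[2]-b[1]],key=np.linalg.norm); a=np.degrees(np.arctan2(e[1],e[0]))%180; print('yaw',a)
go(r[0][0],r[0][1],100,a)
```

```text
4.12 [417.2 272.1 200.8] [1.7997e+02 3.0000e-02 7.8760e+01] F [-0.3 -0.5  0.1] w 85.5 0.0
spine 1796 ((416.993408203125, 273.52020263671875), (89.87596893310547, 9.509416580200195), 79.03524017333984) 44.52748877554859
flange 10734 ((417.24395751953125, 273.361572265625), (120.07998657226562, 56.143062591552734), 79.05265045166016)
yaw 79.035255
shift [ 0.0051 -0.0019  0.3361] rows 2 per row [ 0.0025 -0.001   0.168 ]
turn/90deg [ 0.0003  0.0002 -0.0019]
```

Emit:
step_arm(
  plan=[
    {"dx": 0.0051, "dy": -0.0019, "dz": 0.16, "ax": 0, "ay": 0, "az": -0.003, "gripper": 1},
    {"dx": 0, "dy": 0, "dz": 0.16, "ax": 0, "ay": 0, "az": 0, "gripper": 1},
    {"dx": 0, "dy": 0, "dz": 0.12, "ax": 0, "ay": 0, "az": 0, "gripper": 0.6},
    {"dx": 0, "dy": 0, "dz": 0.076, "ax": 0, "ay": 0, "az": 0, "gripper": 0.4},
    {"dx": 0, "dy": 0, "dz": 0, "ax": 0, "ay": 0, "az": 0, "gripper": 0},
    {"dx": 0, "dy": 0, "dz": 0, "ax": 0, "ay": 0, "az": 0, "gripper": 0},
    {"dx": 0, "dy": 0, "dz": 0, "ax": 0, "ay": 0, "az": 0, "gripper": 0},
    {"dx": 0, "dy": 0, "dz": 0, "ax": 0, "ay": 0, "az": 0, "gripper": 0},
    {"dx": 0, "dy": 0, "dz": 0, "ax": 0, "ay": 0, "az": 0, "gripper": 0},
  ],
)

```text
clock: 5.3
eef_pos: [417.7, 273.8, 47.0]
tool_rot: [3.14, -0.001, 1.38]
force: [-0.1, -0.2, 7.5]
width: 8.7
gripper_force: 61.7
```

Run:
```python
from h import *
st(); go(417,274,110,98)
```

```text
5.3 [417.7 273.8  47. ] [ 1.7991e+02 -8.0000e-02  7.9050e+01] F [-0.1 -0.2  7.5] w 8.7 61.69087529182434
shift [ 0.0005 -0.0021 -0.2098] rows 2 per row [ 0.0002 -0.0011 -0.1049]
turn/90deg [ 0.0011 -0.0007 -0.2105]
```

Emit:
step_arm(
  plan=[
    {"dx": 0, "dy": 0, "dz": -0.105, "ax": 0, "ay": 0, "az": 0, "gripper": 0},
    {"dx": 0, "dy": 0, "dz": -0.105, "ax": 0, "ay": 0, "az": 0, "gripper": 0},
    {"dx": 0, "dy": 0, "dz": 0, "ax": 0, "ay": 0, "az": -0.07, "gripper": 0},
    {"dx": 0, "dy": 0, "dz": 0, "ax": 0, "ay": 0, "az": -0.07, "gripper": 0},
    {"dx": 0, "dy": 0, "dz": 0, "ax": 0, "ay": 0, "az": -0.07, "gripper": 0},
    {"dx": 0, "dy": 0, "dz": 0, "ax": 0, "ay": 0, "az": 0, "gripper": 0},
  ],
)

```text
clock: 6.05
eef_pos: [417.0, 273.3, 109.1]
tool_rot: [-3.142, -0.0, 1.708]
force: [0.5, 0.3, -2.2]
width: 8.7
gripper_force: 60.5
```

Run:
```python
from h import *
st(); go(459,-31,110,98)
```

```text
6.05 [417.  273.3 109.1] [-1.800e+02 -1.000e-02  9.788e+01] F [ 0.5  0.3 -2.2] w 8.7 60.481849908828735
shift [-1.0238e+00 -5.0000e-04 -3.1000e-03] rows 6 per row [-1.706e-01 -1.000e-04 -5.000e-04]
turn/90deg [-0.     -0.0001 -0.0013]
```

Emit:
step_arm(
  plan=[
    {"dx": -0.13, "dy": 0, "dz": 0, "ax": 0, "ay": 0, "az": 0, "gripper": 0},
    {"dx": -0.17, "dy": 0, "dz": 0, "ax": 0, "ay": 0, "az": 0, "gripper": 0},
    {"dx": -0.17, "dy": 0, "dz": 0, "ax": 0, "ay": 0, "az": 0, "gripper": 0},
    {"dx": -0.17, "dy": 0, "dz": 0, "ax": 0, "ay": 0, "az": 0, "gripper": 0},
    {"dx": -0.17, "dy": 0, "dz": 0, "ax": 0, "ay": 0, "az": 0, "gripper": 0},
    {"dx": -0.134, "dy": 0, "dz": 0, "ax": 0, "ay": 0, "az": 0, "gripper": 0},
    {"dx": -0.08, "dy": 0, "dz": 0, "ax": 0, "ay": 0, "az": -0.0013, "gripper": 0},
    {"dx": 0, "dy": 0, "dz": 0.08, "ax": 0, "ay": 0, "az": 0, "gripper": 0},
    {"dx": 0, "dy": 0, "dz": 0.05, "ax": 0, "ay": 0, "az": 0, "gripper": 0},
    {"dx": 0, "dy": 0, "dz": 0.02, "ax": 0, "ay": 0, "az": 0, "gripper": 0},
    {"dx": 0, "dy": 0, "dz": 0, "ax": 0, "ay": 0, "az": 0, "gripper": 0},
  ],
)

```text
clock: 7.42
eef_pos: [459.5, -30.6, 63.9]
tool_rot: [-3.141, 0.0, 1.711]
force: [-0.3, -0.6, -2.1]
width: 8.3
gripper_force: 60.5
```

Run:
```python
from h import *
st(); go(459,-31,61,98)
```

```text
7.42 [459.5 -30.6  63.9] [-179.97    0.     98.05] F [-0.3 -0.6 -2.1] w 8.3 60.49197793006897
shift [-0.0011 -0.0017  0.0098] rows 1 per row [-0.0011 -0.0017  0.0098]
turn/90deg [-0.0003  0.      0.0006]
```

Emit:
step_arm(
  plan=[
    {"dx": 0, "dy": 0, "dz": 0.005, "ax": 0, "ay": 0, "az": 0, "gripper": 0},
    {"dx": 0, "dy": 0, "dz": 0.004, "ax": 0, "ay": 0, "az": 0, "gripper": 0},
    {"dx": 0, "dy": 0.008, "dz": 0, "ax": 0, "ay": 0, "az": 0, "gripper": 0},
    {"dx": 0, "dy": 0.008, "dz": 0, "ax": 0, "ay": 0, "az": 0, "gripper": 0},
    {"dx": 0, "dy": 0.003, "dz": 0, "ax": 0, "ay": 0, "az": 0, "gripper": 0},
    {"dx": 0, "dy": 0, "dz": 0, "ax": 0, "ay": 0, "az": 0, "gripper": 0},
  ],
)

```text
clock: 8.18
eef_pos: [465.2, -30.0, 61.3]
tool_rot: [3.142, -0.0, 1.712]
force: [-0.1, -0.2, -2.7]
width: 8.6
gripper_force: 60.5
```

Run:
```python
from h import *
st(); go(465,-30,61,98)
```

```text
8.18 [465.2 -30.   61.3] [180.    -0.    98.07] F [-0.1 -0.2 -2.7] w 8.6 60.514365434646606
shift [ 0.0001 -0.0007  0.001 ] rows 1 per row [ 0.0001 -0.0007  0.001 ]
turn/90deg [ 0.     -0.      0.0008]
```

Emit:
step_arm(
  plan=[
    {"dx": 0, "dy": 0, "dz": 0.003, "ax": 0, "ay": 0, "az": 0, "gripper": 0},
    {"dx": 0, "dy": 0.004, "dz": 0, "ax": 0, "ay": 0, "az": 0, "gripper": 0},
    {"dx": 0, "dy": 0.003, "dz": 0, "ax": 0, "ay": 0, "az": 0, "gripper": 0},
    {"dx": 0, "dy": 0, "dz": 0, "ax": 0, "ay": 0, "az": 0, "gripper": 0},
  ],
)

```text
clock: 8.68
eef_pos: [465.3, -30.0, 61.0]
tool_rot: [-3.139, 0.001, 1.712]
force: [-5.0, -0.4, 12.3]
width: 8.4
gripper_force: 62.4
```

Run:
```python
from h import *
st()
```

```text
8.68 [465.3 -30.   61. ] [-1.7982e+02  6.0000e-02  9.8070e+01] F [-5.  -0.4 12.3] w 8.4 62.40214705467224
```

Emit:
step_arm(
  plan=[
    {"dx": 0, "dy": -0.002, "dz": -0.001, "ax": 0, "ay": 0, "az": 0, "gripper": 0},
    {"dx": 0, "dy": 0, "dz": 0, "ax": 0, "ay": 0, "az": 0, "gripper": 0.5},
    {"dx": 0, "dy": 0, "dz": 0, "ax": 0, "ay": 0, "az": 0, "gripper": 0.5},
    {"dx": 0, "dy": 0, "dz": 0, "ax": 0, "ay": 0, "az": 0, "gripper": 0.6},
    {"dx": 0, "dy": 0, "dz": -0.1, "ax": 0, "ay": 0, "az": 0, "gripper": 1},
    {"dx": 0, "dy": 0, "dz": -0.18, "ax": 0, "ay": 0, "az": 0, "gripper": 1},
    {"dx": 0, "dy": 0, "dz": -0.18, "ax": 0, "ay": 0, "az": 0, "gripper": 1},
    {"dx": 0, "dy": 0, "dz": -0.18, "ax": 0, "ay": 0, "az": 0, "gripper": 1},
    {"dx": 0, "dy": 0, "dz": 0, "ax": 0, "ay": 0, "az": 0, "gripper": 1},
  ],
)

```text
clock: 9.8
eef_pos: [469.3, -29.6, 256.4]
tool_rot: [3.133, 0.002, 1.711]
force: [0.7, -0.2, 0.0]
width: 85.7
gripper_force: 0.0
```

```bash
cat > me.py <<'E'
from h import *
def edge(P,c):
    h=cv2.cvtColor(c,cv2.COLOR_RGB2HSV); H,S,V=[h[...,i].astype(int) for i in range(3)]; x,y,z=[P[...,i] for i in range(3)]
    near=np.hypot(x-465,y+30)<80
    m=near&(z>54)&(z<66)&(H>18)&(H<36)&(S>130); Q=P[m]; r=cv2.minAreaRect(Q[:,:2].astype(np.float32)); print('spine',m.sum(),r,np.median(Q[:,2]))
    f=near&(((z>17.5)&(z<25)&(S<90))|m); f=cv2.morphologyEx(f.astype(np.uint8),cv2.MORPH_OPEN,np.ones((5,5)))>0
    print('flange',cv2.minAreaRect(P[f][:,:2].astype(np.float32)))
    o=np.array([542.25,-19.13]); a=np.radians(7.98); Rm=np.array([[np.cos(a),np.sin(a)],[-np.sin(a),np.cos(a)]])
    print('spine in jig',Rm@(np.array(r[0])-o))
E
python3 - <<'E'
from me import *; from mj import jig
st(); im,P,T=snap('wrist'); save(im,'pics/w5.png'); edge(P,im['color']); jig(P,im['color'])
E
```

```text
9.8 [469.3 -29.6 256.4] [1.7951e+02 1.1000e-01 9.8040e+01] F [ 0.7 -0.2  0. ] w 85.7 0.0
spine 1286 ((464.7095642089844, -29.791725158691406), (8.768705368041992, 88.76673889160156), 7.922916889190674) 58.48561769274295
flange ((465.49407958984375, -30.840042114257812), (56.34004592895508, 119.70291137695312), 7.900101661682129)
spine in jig [-78.26971972   0.20625564]
cake 15856 ((541.9041137695312, -19.721084594726562), (98.36376953125, 118.89349365234375), 7.924782752990723) 31.590901213542196
plate 18834 ((507.8411865234375, -9.822998046875), (183.78219604492188, 203.6739501953125), 7.959539413452148) 13.524089147164972
-60 497.8 597.0 ; -40 495.3 593.9 ; -20 492.0 591.4 ; 0 489.7 588.6 ; 20 486.5 585.5 ; 
lug ((536.8091430664062, 59.88184356689453), (56.22770690917969, 97.594482421875), 88.3145980834961) 31.490660708720128
```

View pics/w5.png

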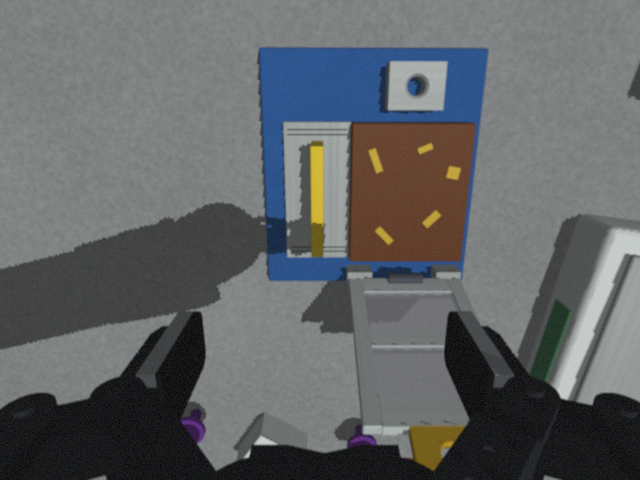

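The straightedge lies flush, with its spine at pixel (317,190) and its right edge on the cake. The lid is still upright at (405,350). Next I bring the closed fingers behind the lid.

Emit:
step_arm(
  plan=[
    {"dx": 0, "dy": 0, "dz": -0.08, "ax": 0, "ay": 0, "az": 0, "gripper": 0},
    {"dx": -0.1373, "dy": 0.0613, "dz": 0, "ax": 0, "ay": 0, "az": 0, "gripper": 0},
    {"dx": -0.1373, "dy": 0.0613, "dz": 0, "ax": 0, "ay": 0, "az": 0, "gripper": 0},
    {"dx": -0.1373, "dy": 0.0613, "dz": 0, "ax": 0, "ay": 0, "az": 0, "gripper": 0},
    {"dx": -0.1373, "dy": 0.0613, "dz": 0, "ax": 0, "ay": 0, "az": 0, "gripper": 0},
    {"dx": 0, "dy": 0, "dz": 0.14, "ax": 0, "ay": 0, "az": 0, "gripper": 0},
    {"dx": 0, "dy": 0, "dz": 0.143, "ax": 0, "ay": 0, "az": 0, "gripper": 0},
    {"dx": 0, "dy": 0, "dz": 0, "ax": 0, "ay": 0, "az": 0, "gripper": 0},
  ],
)

```text
clock: 10.85
eef_pos: [559.2, -182.0, 187.2]
tool_rot: [-3.132, -0.004, 1.712]
force: [0.4, -0.0, -0.1]
width: -0.0
gripper_force: 0.0
```

```bash
cat >> h.py <<'E'
o=np.array([542.25,-19.13]); _a=np.radians(7.98)
def jp(x,y): return o+np.array([np.cos(_a)*x-np.sin(_a)*y,np.sin(_a)*x+np.cos(_a)*y])
def gj(x,y,z): go(*jp(x,y),z,97.98)
E
python3 - <<'E'
from h import *
st(); gj(0,-94,197)
E
```

```text
10.85 [ 559.2 -182.   187.2] [-179.45   -0.23   98.11] F [ 0.4 -0.  -0.1] w -0.0 0.0
shift [ 0.2323  0.0197 -0.032 ] rows 2 per row [ 0.1162  0.0099 -0.016 ]
turn/90deg [-0.0061 -0.0025  0.0014]
```

Emit:
step_arm(
  plan=[
    {"dx": 0, "dy": 0.0197, "dz": -0.032, "ax": -0.006, "ay": -0.0025, "az": 0, "gripper": 0},
    {"dx": 0.06, "dy": 0, "dz": 0, "ax": 0, "ay": 0, "az": 0, "gripper": 0},
    {"dx": 0.06, "dy": 0, "dz": 0, "ax": 0, "ay": 0, "az": 0, "gripper": 0},
    {"dx": 0.06, "dy": 0, "dz": 0, "ax": 0, "ay": 0, "az": 0, "gripper": 0},
    {"dx": 0.052, "dy": 0, "dz": 0, "ax": 0, "ay": 0, "az": 0, "gripper": 0},
    {"dx": 0, "dy": 0, "dz": 0, "ax": 0, "ay": 0, "az": 0, "gripper": 0},
  ],
)

```text
clock: 11.6
eef_pos: [558.4, -110.5, 201.3]
tool_rot: [3.132, 0.003, 1.715]
force: [0.5, -0.6, 1.0]
width: 0.2
gripper_force: 0.0
```

Run:
```python
from h import *
st(); gj(0,-55,198)
```

```text
11.6 [ 558.4 -110.5  201.3] [1.7948e+02 1.6000e-01 9.8250e+01] F [ 0.5 -0.6  1. ] w 0.2 0.0
shift [ 0.1257 -0.0106  0.0105] rows 1 per row [ 0.1257 -0.0106  0.0105]
turn/90deg [0.0058 0.0018 0.003 ]
```

Emit:
step_arm(
  plan=[
    {"dx": 0.063, "dy": -0.005, "dz": 0.006, "ax": 0, "ay": 0, "az": 0, "gripper": 0},
    {"dx": 0.063, "dy": -0.005, "dz": 0.006, "ax": 0, "ay": 0, "az": 0, "gripper": 0},
    {"dx": 0.068, "dy": 0, "dz": 0.026, "ax": 0, "ay": 0, "az": 0, "gripper": 0},
    {"dx": 0.068, "dy": 0, "dz": 0.026, "ax": 0, "ay": 0, "az": 0, "gripper": 0},
    {"dx": 0.057, "dy": 0, "dz": 0.045, "ax": 0, "ay": 0, "az": 0, "gripper": 0},
    {"dx": 0.057, "dy": 0, "dz": 0.045, "ax": 0, "ay": 0, "az": 0, "gripper": 0},
    {"dx": 0.041, "dy": 0, "dz": 0.059, "ax": 0, "ay": 0, "az": 0, "gripper": 0},
    {"dx": 0.041, "dy": 0, "dz": 0.059, "ax": 0, "ay": 0, "az": 0, "gripper": 0},
    {"dx": 0, "dy": 0, "dz": 0, "ax": 0, "ay": 0, "az": 0, "gripper": 0},
  ],
)

```text
clock: 12.72
eef_pos: [535.2, 24.9, 117.8]
tool_rot: [3.136, 0.002, 1.715]
force: [0.7, 0.3, 0.4]
width: 0.4
gripper_force: 0.0
```

Run:
```python
from h import *
st(); gj(0,54.5,92.6); gj(0,59,64)
```

```text
12.72 [535.2  24.9 117.8] [1.7968e+02 1.3000e-01 9.8260e+01] F [0.7 0.3 0.4] w 0.4 0.0
shift [0.0332 0.0026 0.084 ] rows 1 per row [0.0332 0.0026 0.084 ]
turn/90deg [0.0035 0.0015 0.0032]
shift [0.0484 0.0021 0.1793] rows 1 per row [0.0484 0.0021 0.1793]
turn/90deg [0.0035 0.0015 0.0032]
```

Emit:
step_arm(
  plan=[
    {"dx": 0.0166, "dy": 0, "dz": 0.042, "ax": 0, "ay": 0, "az": 0, "gripper": 0},
    {"dx": 0.0166, "dy": 0, "dz": 0.042, "ax": 0, "ay": 0, "az": 0, "gripper": 0},
    {"dx": 0.01, "dy": 0, "dz": 0.048, "ax": 0, "ay": 0, "az": 0, "gripper": 0},
    {"dx": 0.005, "dy": 0, "dz": 0.03, "ax": 0, "ay": 0, "az": 0, "gripper": 0},
    {"dx": 0, "dy": 0, "dz": 0.02, "ax": 0, "ay": 0, "az": 0, "gripper": 0},
    {"dx": 0, "dy": 0, "dz": 0, "ax": 0, "ay": 0, "az": 0, "gripper": 0},
  ],
)

```text
clock: 13.48
eef_pos: [535.7, 36.8, 64.2]
tool_rot: [3.132, 0.004, 1.712]
force: [-0.1, 0.2, 0.4]
width: -0.3
gripper_force: 0.0
```

Run:
```python
from h import *
st(); gj(0,59,64)
```

```text
13.47 [535.7  36.8  64.2] [179.47   0.23  98.08] F [-0.1  0.2  0.4] w -0.3 0.0
shift [ 0.0089 -0.0043  0.0008] rows 1 per row [ 0.0089 -0.0043  0.0008]
turn/90deg [0.0059 0.0026 0.0011]
```

Emit:
step_arm(
  plan=[
    {"dx": 0.009, "dy": -0.004, "dz": 0, "ax": 0.006, "ay": 0.0026, "az": 0, "gripper": 0},
    {"dx": 0, "dy": 0, "dz": 0.006, "ax": 0, "ay": 0, "az": 0, "gripper": 0},
    {"dx": 0, "dy": 0, "dz": 0.004, "ax": 0, "ay": 0, "az": 0, "gripper": 0},
    {"dx": 0, "dy": 0, "dz": 0.002, "ax": 0, "ay": 0, "az": 0, "gripper": 0},
    {"dx": 0, "dy": 0, "dz": 0, "ax": 0, "ay": 0, "az": 0, "gripper": 0},
  ],
)

```text
clock: 14.1
eef_pos: [534.2, 39.4, 63.7]
tool_rot: [3.14, 0.001, 1.712]
force: [-6.6, -0.4, 31.8]
width: 0.2
gripper_force: 15.5
```

Run:
```python
from h import *
st()
im,P,T=snap('top'); save(im,'pics/t2.png',(200,150,420,330),3)
x,y,z=[P[...,i] for i in range(3)]
for s in range(0,190,20):
    p=jp(0,-75+s); q=np.hypot(x-p[0],y-p[1])<8; print(s,np.nanmedian(z[q]).round(1) if q.any() else None,end=' | ')
```

```text
14.1 [534.2  39.4  63.7] [1.7994e+02 8.0000e-02 9.8070e+01] F [-6.6 -0.4 31.8] w 0.2 15.491510181454942
0 None | 20 None | 40 None | 60 None | 80 464.4 | 100 468.3 | 120 487.8 | 140 476.4 | 160 449.6 | 180 438.8 |
```

Emit:
step_arm(
  plan=[
    {"dx": 0, "dy": 0, "dz": -0.05, "ax": 0, "ay": 0, "az": 0, "gripper": 0},
    {"dx": 0, "dy": 0, "dz": -0.18, "ax": 0, "ay": 0, "az": 0, "gripper": 0},
    {"dx": 0, "dy": 0, "dz": -0.18, "ax": 0, "ay": 0, "az": 0, "gripper": 1},
    {"dx": 0, "dy": 0, "dz": -0.18, "ax": 0, "ay": 0, "az": 0, "gripper": 1},
    {"dx": 0, "dy": 0, "dz": 0, "ax": 0, "ay": 0, "az": 0, "gripper": 1},
    {"dx": 0, "dy": 0, "dz": 0, "ax": 0, "ay": 0, "az": 0, "gripper": 1},
  ],
)

```text
clock: 14.9
eef_pos: [533.8, 38.8, 237.4]
tool_rot: [-3.141, 0.0, 1.711]
force: [0.7, 0.1, 0.2]
width: 72.4
gripper_force: 0.0
```

Run:
```python
from me import *
st(); im,P,T=snap('wrist'); save(im,'pics/w6.png'); np.savez('w6.npz',P=P,c=im['color'],T=T,K=[im['fx'],im['fy'],im['cx'],im['cy']]); edge(P,im['color'])
x,y,z=[P[...,i] for i in range(3)]
for s in range(10,190,10):
    p=jp(20 if s>150 else 0,-75+s)if s<150 else jp(16,-75+s); q=np.hypot(x-p[0],y-p[1])<4; print(s,np.nanmedian(z[q]).round(1) if q.any() else None,end=' | ')
print('base hole',jp(0,88)); go(455.2,-324.8,150,98)
c=im['color'];h=cv2.cvtColor(c,cv2.COLOR_RGB2HSV); H,S,V=[h[...,i].astype(int) for i in range(3)]
m=(np.hypot(x-530,y-68)<40)&(z>38)&(z<47)&(H>18)&(H<36)&(S>100); r=cv2.minAreaRect(P[m][:,:2].astype(np.float32)); print('tongue',m.sum(),r,P[m][:,2].mean())
# hole: interior contour of tongue mask
cn,hi=cv2.findContours(m.astype(np.uint8),cv2.RETR_CCOMP,cv2.CHAIN_APPROX_NONE)
for k,cc in enumerate(cn):
    if hi[0][k][3]>=0 and len(cc)>15:
        (u,v),rad=cv2.minEnclosingCircle(cc); f=im['fx']
        d=T[:3,:3]@np.array([(u-im['cx'])/im['fx'],(v-im['cy'])/im['fy'],1]); t=(42-T[2,3])/d[2]; print('hole',u,v,rad,(T[:3,3]+t*d).round(1))
```

```text
14.9 [533.8  38.8 237.4] [-1.7996e+02  1.0000e-02  9.8040e+01] F [0.7 0.1 0.2] w 72.4 0.0
spine 1374 ((465.6014099121094, -30.201087951660156), (10.455676078796387, 90.31837463378906), 8.015782356262207) 58.35003653563146
flange ((463.6709289550781, -30.812564849853516), (53.349822998046875, 120.81822204589844), 7.880182266235352)
spine in jig [-77.4433409   -0.32295576]
10 41.5 | 20 38.3 | 30 38.1 | 40 38.1 | 50 38.2 | 60 38.1 | 70 41.6 | 80 40.7 | 90 38.2 | 100 38.1 | 110 38.0 | 120 37.9 | 130 41.6 | 140 41.5 | 150 299.4 | 160 41.7 | 170 41.4 | 180 33.4 | base hole [530.03318671  68.01785983]
shift [-1.1634 -0.4274  0.2898] rows 7 per row [-0.1662 -0.0611  0.0414]
turn/90deg [-0.0014 -0.      0.0006]
tongue 2428 ((530.5253295898438, 67.59647369384766), (43.931175231933594, 36.030067443847656), 7.830599784851074) 41.42201334914041
hole 325.5981140136719 166.5603790283203 10.712467193603516 [530.5  68.1  42. ]
```

View pics/w6.png

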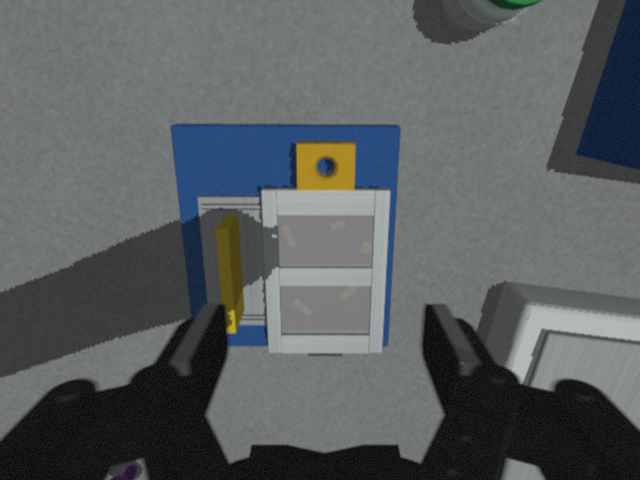

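The lid is shut: it measures level at 41.5 mm, with the tongue and its hole at (326,167). The straightedge is still flush at (230,270). Next is the pin.

Emit:
step_arm(
  plan=[
    {"dx": -0.1662, "dy": -0.0611, "dz": 0.04, "ax": 0, "ay": 0, "az": 0, "gripper": 0.8},
    {"dx": -0.1662, "dy": -0.0611, "dz": 0.04, "ax": 0, "ay": 0, "az": 0, "gripper": 0.8},
    {"dx": -0.1662, "dy": -0.0611, "dz": 0.04, "ax": 0, "ay": 0, "az": 0, "gripper": 0.8},
    {"dx": -0.1662, "dy": -0.0611, "dz": 0.04, "ax": 0, "ay": 0, "az": 0, "gripper": 0.8},
    {"dx": -0.1662, "dy": -0.0611, "dz": 0.04, "ax": 0, "ay": 0, "az": 0, "gripper": 0.8},
    {"dx": -0.1662, "dy": -0.0611, "dz": 0.04, "ax": 0, "ay": 0, "az": 0, "gripper": 0.8},
    {"dx": -0.1662, "dy": -0.0611, "dz": 0.04, "ax": 0, "ay": 0, "az": 0, "gripper": 0.8},
    {"dx": 0, "dy": 0, "dz": 0, "ax": 0, "ay": 0, "az": 0, "gripper": 0.7},
    {"dx": 0, "dy": 0, "dz": 0, "ax": 0, "ay": 0, "az": 0, "gripper": 0.7},
  ],
)

```text
clock: 16.08
eef_pos: [455.6, -323.2, 152.3]
tool_rot: [-3.14, -0.003, 1.712]
force: [0.1, 0.3, 0.2]
width: 59.7
gripper_force: 0.0
```

Run:
```python
from mp import *
st(); im,P,T=snap('wrist'); pin(P,im['color']); go(455.2,-324.7,64,98)
```

```text
16.07 [ 455.6 -323.2  152.3] [-1.7992e+02 -1.7000e-01  9.8080e+01] F [0.1 0.3 0.2] w 59.7 0.0
knob 1435 73.39179940570051 ((454.7992858886719, -324.41839599609375), 11.801730155944824) [ 454.71866942 -323.48336685   72.40334329]
rest 3668 ((454.99566650390625, -324.80401611328125), (56.03141784667969, 56.10293960571289), 64.57391357421875) 33.55780562566696
shift [-0.0072 -0.0045  0.296 ] rows 2 per row [-0.0036 -0.0022  0.148 ]
turn/90deg [-0.0004 -0.0016  0.002 ]
```

Emit:
step_arm(
  plan=[
    {"dx": -0.004, "dy": -0.0035, "dz": 0.1, "ax": 0, "ay": -0.0016, "az": 0, "gripper": 0.7},
    {"dx": 0, "dy": 0, "dz": 0.1, "ax": 0, "ay": 0, "az": 0, "gripper": 0.6},
    {"dx": 0, "dy": 0, "dz": 0.06, "ax": 0, "ay": 0, "az": 0, "gripper": 0.6},
    {"dx": 0, "dy": 0, "dz": 0.034, "ax": 0, "ay": 0, "az": 0, "gripper": 0.5},
    {"dx": 0, "dy": 0, "dz": 0, "ax": 0, "ay": 0, "az": 0, "gripper": 0.5},
  ],
)

```text
clock: 16.75
eef_pos: [455.5, -325.2, 65.2]
tool_rot: [-3.141, 0.002, 1.713]
force: [-0.4, 0.2, 1.2]
width: 42.7
gripper_force: 0.0
```

Run:
```python
from mp import *
st(); go(455,-324.6,64,98)
```

```text
16.75 [ 455.5 -325.2   65.2] [-1.7998e+02  1.1000e-01  9.8130e+01] F [-0.4  0.2  1.2] w 42.7 0.0
shift [ 0.0023 -0.0014  0.0041] rows 1 per row [ 0.0023 -0.0014  0.0041]
turn/90deg [-0.0002  0.0012  0.0014]
```

Close on the knob, then lift straight up.

Emit:
step_arm(
  plan=[
    {"dx": 0.002, "dy": -0.0014, "dz": 0.003, "ax": 0, "ay": 0, "az": 0, "gripper": 0.4},
    {"dx": 0, "dy": 0, "dz": 0, "ax": 0, "ay": 0, "az": 0, "gripper": 0},
    {"dx": 0, "dy": 0, "dz": 0, "ax": 0, "ay": 0, "az": 0, "gripper": 0},
    {"dx": 0, "dy": 0, "dz": 0, "ax": 0, "ay": 0, "az": 0, "gripper": 0},
    {"dx": 0, "dy": 0, "dz": 0, "ax": 0, "ay": 0, "az": 0, "gripper": 0},
  ],
)

```text
clock: 17.38
eef_pos: [455.3, -325.5, 65.5]
tool_rot: [3.141, 0.003, 1.712]
force: [-1.8, 1.0, 6.0]
width: 22.3
gripper_force: 58.7
```

Run:
```python
from mp import *
st()
```

```text
17.38 [ 455.3 -325.5   65.5] [179.94   0.19  98.07] F [-1.8  1.   6. ] w 22.3 58.68721783161163
```

Emit:
step_arm(
  plan=[
    {"dx": 0, "dy": 0, "dz": -0.06, "ax": 0, "ay": 0, "az": 0, "gripper": 0},
    {"dx": 0, "dy": 0, "dz": -0.12, "ax": 0, "ay": 0, "az": 0, "gripper": 0},
    {"dx": 0, "dy": 0, "dz": -0.1, "ax": 0, "ay": 0, "az": 0, "gripper": 0},
    {"dx": 0, "dy": 0, "dz": 0, "ax": 0, "ay": 0, "az": 0, "gripper": 0},
  ],
)

```text
clock: 17.88
eef_pos: [456.3, -326.0, 151.5]
tool_rot: [3.137, 0.006, 1.711]
force: [-0.5, 0.4, -0.8]
width: 22.3
gripper_force: 58.9
```

Run:
```python
from mp import *
st(); go(530.3,67.5,150,98)
```

```text
17.88 [ 456.3 -326.   151.5] [179.75   0.34  98.05] F [-0.5  0.4 -0.8] w 22.3 58.94770860671997
shift [ 1.2641e+00  4.2790e-01 -6.0000e-04] rows 7 per row [ 1.806e-01  6.110e-02 -1.000e-04]
turn/90deg [0.0027 0.0038 0.0006]
```

Emit:
step_arm(
  plan=[
    {"dx": 0.12, "dy": 0.04, "dz": 0, "ax": 0, "ay": 0, "az": 0, "gripper": 0},
    {"dx": 0.16, "dy": 0.055, "dz": 0, "ax": 0, "ay": 0, "az": 0, "gripper": 0},
    {"dx": 0.18, "dy": 0.06, "dz": 0, "ax": 0, "ay": 0, "az": 0, "gripper": 0},
    {"dx": 0.18, "dy": 0.06, "dz": 0, "ax": 0, "ay": 0, "az": 0, "gripper": 0},
    {"dx": 0.18, "dy": 0.06, "dz": 0, "ax": 0, "ay": 0, "az": 0, "gripper": 0},
    {"dx": 0.18, "dy": 0.06, "dz": 0, "ax": 0, "ay": 0, "az": 0, "gripper": 0},
    {"dx": 0.16, "dy": 0.055, "dz": 0, "ax": 0, "ay": 0, "az": 0, "gripper": 0},
    {"dx": 0.104, "dy": 0.038, "dz": 0, "ax": 0.0027, "ay": 0.0038, "az": 0, "gripper": 0},
    {"dx": 0, "dy": 0, "dz": 0, "ax": 0, "ay": 0, "az": 0, "gripper": 0},
    {"dx": 0, "dy": 0, "dz": 0, "ax": 0, "ay": 0, "az": 0, "gripper": 0},
  ],
)

```text
clock: 19.12
eef_pos: [527.9, 67.2, 147.0]
tool_rot: [-3.135, -0.002, 1.711]
force: [-1.1, 0.1, -1.5]
width: 22.4
gripper_force: 59.0
```

Run:
```python
from mp import *
st(); go(530.3,67.4,150,98)
im,P,T=snap('scene'); c=im['color'];h=cv2.cvtColor(c,cv2.COLOR_RGB2HSV); H,S,V=[h[...,i].astype(int) for i in range(3)];x,y,z=[P[...,i] for i in range(3)]
m=(np.hypot(x-530,y-68)<40)&(z<140)&(z>80)&~((S<40)&(V<40)); print(m.sum()); v,u=np.nonzero(m)
save(im,'pics/s2.png',(330,140,450,260),5)
```

```text
19.12 [527.9  67.2 147. ] [-1.7964e+02 -1.4000e-01  9.8040e+01] F [-1.1  0.1 -1.5] w 22.4 58.959941267967224
shift [-0.0004  0.0079 -0.01  ] rows 1 per row [-0.0004  0.0079 -0.01  ]
turn/90deg [-0.004  -0.0016  0.0005]
107
```

View pics/s2.png

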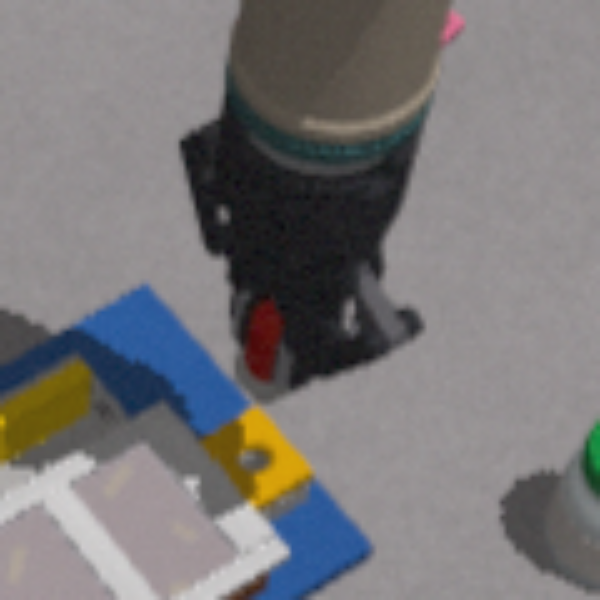

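The pin is held by its knob, at (262,340) in the crop, upright above the tongue's hole at (255,458). I'll lower it to just above the hole and trim the position.

Emit:
step_arm(
  plan=[
    {"dx": 0, "dy": 0.008, "dz": 0.07, "ax": -0.004, "ay": -0.0016, "az": 0, "gripper": 0},
    {"dx": 0, "dy": 0, "dz": 0.065, "ax": 0, "ay": 0, "az": 0, "gripper": 0},
    {"dx": 0, "dy": 0, "dz": 0, "ax": 0, "ay": 0, "az": 0, "gripper": 0},
    {"dx": 0, "dy": 0, "dz": 0, "ax": 0, "ay": 0, "az": 0, "gripper": 0},
  ],
)

```text
clock: 19.68
eef_pos: [531.2, 68.1, 107.6]
tool_rot: [3.139, -0.001, 1.71]
force: [-0.4, 0.7, -0.1]
width: 22.5
gripper_force: 59.0
```

Run:
```python
from mp import *
st(); go(530.3,67.4,99,98)
```

```text
19.68 [531.2  68.1 107.6] [ 1.7986e+02 -5.0000e-02  9.8000e+01] F [-0.4  0.7 -0.1] w 22.5 58.97339165210724
shift [-0.0017 -0.0035  0.0286] rows 1 per row [-0.0017 -0.0035  0.0286]
turn/90deg [ 0.0016 -0.0006  0.    ]
```

Emit:
step_arm(
  plan=[
    {"dx": -0.0017, "dy": -0.0025, "dz": 0, "ax": 0, "ay": 0, "az": 0, "gripper": 0},
    {"dx": 0, "dy": 0, "dz": 0.02, "ax": 0, "ay": 0, "az": 0, "gripper": 0},
    {"dx": 0, "dy": 0, "dz": 0.02, "ax": 0, "ay": 0, "az": 0, "gripper": 0},
    {"dx": 0, "dy": 0, "dz": 0.01, "ax": 0, "ay": 0, "az": 0, "gripper": 0},
    {"dx": 0, "dy": 0, "dz": 0, "ax": 0, "ay": 0, "az": 0, "gripper": 0},
  ],
)

```text
clock: 20.3
eef_pos: [530.2, 68.2, 91.8]
tool_rot: [3.14, -0.001, 1.712]
force: [-0.1, -0.0, -0.2]
width: 22.5
gripper_force: 59.0
```

Run:
```python
from mp import *
st(); go(530.3,67.4,73.5,98)
```

```text
20.3 [530.2  68.2  91.8] [ 1.7992e+02 -6.0000e-02  9.8080e+01] F [-0.1 -0.  -0.2] w 22.5 58.96393954753876
shift [-0.0028  0.      0.0609] rows 1 per row [-0.0028  0.      0.0609]
turn/90deg [ 0.0009 -0.0006  0.0009]
```

The foot is 8 mm into the lid with no lateral force. I'll keep going down.

Emit:
step_arm(
  plan=[
    {"dx": 0, "dy": 0, "dz": 0.02, "ax": 0, "ay": 0, "az": 0, "gripper": 0},
    {"dx": 0, "dy": 0, "dz": 0.02, "ax": 0, "ay": 0, "az": 0, "gripper": 0},
    {"dx": 0, "dy": 0, "dz": 0.012, "ax": 0, "ay": 0, "az": 0, "gripper": 0},
    {"dx": 0, "dy": 0, "dz": 0.006, "ax": 0, "ay": 0, "az": 0, "gripper": 0},
    {"dx": 0, "dy": 0, "dz": 0, "ax": 0, "ay": 0, "az": 0, "gripper": 0},
  ],
)

```text
clock: 20.92
eef_pos: [530.3, 68.3, 74.6]
tool_rot: [3.14, -0.001, 1.712]
force: [0.9, 0.2, -2.1]
width: 22.3
gripper_force: 59.0
```

Run:
```python
from mp import *
st(); go(530.3,68,73.5,98)
```

```text
20.93 [530.3  68.3  74.6] [ 1.799e+02 -6.000e-02  9.808e+01] F [ 0.9  0.2 -2.1] w 22.3 58.97173225879669
shift [-0.0009 -0.      0.0037] rows 1 per row [-0.0009 -0.      0.0037]
turn/90deg [ 0.0011 -0.0007  0.0009]
```

Emit:
step_arm(
  plan=[
    {"dx": 0, "dy": 0, "dz": 0.004, "ax": 0, "ay": 0, "az": 0, "gripper": 0},
    {"dx": 0, "dy": 0, "dz": 0.002, "ax": 0, "ay": 0, "az": 0, "gripper": 0},
    {"dx": 0, "dy": 0, "dz": 0, "ax": 0, "ay": 0, "az": 0, "gripper": 0},
    {"dx": 0, "dy": 0, "dz": 0, "ax": 0, "ay": 0, "az": 0, "gripper": 0},
  ],
)

```text
clock: 21.42
eef_pos: [530.6, 68.3, 73.4]
tool_rot: [3.139, -0.001, 1.712]
force: [-0.9, -0.2, 6.5]
width: 22.4
gripper_force: 59.7
```

Emit:
step_arm(
  plan=[
    {"dx": 0, "dy": 0, "dz": 0.002, "ax": 0, "ay": 0, "az": 0, "gripper": 0},
    {"dx": 0, "dy": 0, "dz": 0, "ax": 0, "ay": 0, "az": 0, "gripper": 0},
    {"dx": 0, "dy": 0, "dz": 0, "ax": 0, "ay": 0, "az": 0, "gripper": 0},
    {"dx": 0, "dy": 0, "dz": 0, "ax": 0, "ay": 0, "az": 0, "gripper": 0},
    {"dx": 0, "dy": 0, "dz": 0, "ax": 0, "ay": 0, "az": 0, "gripper": 0},
  ],
)

```text
clock: 22.05
eef_pos: [530.6, 68.3, 73.3]
tool_rot: [3.139, -0.001, 1.712]
force: [-2.4, 0.7, 10.2]
width: 22.3
gripper_force: 60.4
```

Run:
```python
from me import *
st(); im,P,T=snap('wrist'); save(im,'pics/w7.png')
im,P,T=snap('top'); edge(P,im['color']); st()
```

```text
22.05 [530.6  68.3  73.3] [ 1.7984e+02 -4.0000e-02  9.8080e+01] F [-2.4  0.7 10.2] w 22.3 60.385226011276245
spine 0 ((0.0, 0.0), (0.0, 0.0), 0.0) nan
flange ((0.0, 0.0), (0.0, 0.0), 0.0)
spine in jig [-534.34340176   94.22392686]
22.15 [530.6  68.3  73.3] [ 1.7983e+02 -4.0000e-02  9.8080e+01] F [-1.9 -1.2 10.6] w 22.1 60.385504961013794
  return _methods._mean(a, axis=axis, dtype=dtype,
  ret = ret.dtype.type(ret / rcount)
```

View pics/w7.png

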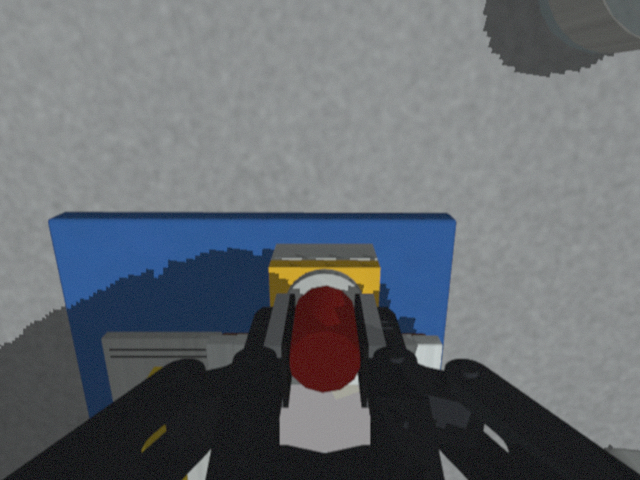

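The knob is gripped at (325,335), the collar sits on the yellow tongue at (325,280), and the arm is pressing steadily with about 10 N. I'm handing in.

```bash
python3 -c "
from cell import ctrl
print(ctrl.finish_job())"
```

```text
the job is handed in; nothing more can be done
None
```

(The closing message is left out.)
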